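Nest the pipe offcuts and hold the sprung bin lid just below its balance point

TASK

Stand the bright slim steel tube upright inside the short dark pipe stub, set down on the table rather than dropped, so that the two are nested and ready to go into the green offcut bin. Then take the bin's sprung lid by its yellow bar, raise it a little past its balance point (60 degrees open, the red mark) without letting it run to its back stop, bring it back and hold it still just below the balance point, within about ten degrees, so that I can load the bin and the lid will fall shut once let go. Finish while still holding the lid there, and leave the tape measure, the paint-daubed square offcut and the dark hexagon nut where they lie.

Things in the scene. Friction and masses are not known exactly. Their poses are not given: they have to be found in the camera images.
- tube: bright steel tube standing on end, loose, 38 mm outside and 31 mm inside diameter, 120 mm tall, about 0.2 kg; origin at the centre of its lower end, z along its axis
- stub: short dark pipe stub standing on end, loose, 66 mm outside and 53 mm inside diameter, 60 mm tall, open at both ends (the table is its floor), about 0.33 kg; origin at the centre of its lower end, z along its axis. The tube and the stub may have swapped places
- bin: green steel offcut bin, fixed, 160 (x) by 200 (y), 100 mm tall, with a lid; origin at the centre of its underside, front facing its -x, y along the lid's bar and hinge, z up. On the -y side an aluminium quadrant (45 mm radius about the hinge) has a mark every 15 degrees, a long red one at 60; a white pointer on the lid moves over it
- bin_hinge (a point): middle of the lid's hinge axis, on the bin's far rim: 86 mm along +x and 106 mm up from the bin's origin; the axis runs along the bin's y
- lid_bar (a point): centre of the lid's yellow round lift bar (14 mm diameter, along the bin's y), held by two dark arms 130 mm apart, 37 mm clear of the lid's edge. At lid angle a it is 206*cos(a) mm in front of the hinge axis (along the bin's -x) and 206*sin(a) mm above it. It turns easily between gripping fingers: it can be pinched from straight above and followed with the hand kept upright
- lid (a joint): lid angle in rad, 0 shut, growing as the front edge rises, back stop at 1.65. The 0.7 kg lid is helped by a spring: below 1.047 rad (60 degrees) it falls shut by itself, above it runs open by itself to the stop. Lifting it takes about 1 N at the bar when shut, less further up
- tape: yellow tape measure, loose, 36 x 80 x 63 mm, bystander; origin at the centre of its underside
- offcut: dark square-tube offcut daubed with white and red paint, lying flat, loose, 38 x 100 x 38 mm, bystander; origin at the centre of its underside
- nut: dark hexagon nut lying flat, loose, 36 x 41 x 19 mm, bystander; origin at the centre of its underside
Not all that is in view belongs to the job. Leave any pink look-alike of the tube alone.

How it is judged (in metres and radians):
On the way, in this order (a step that is already met when the one before it is completed fails the run):
1. the tube stands nested in the stub, both upright on the table, and is let go (horizontal distance between tube and stub below 0.012 m and height (world z) of each of tube, stub below 0.005 m and angle between each of tube, stub's own z axis and vertical below 0.06 rad and contact force between the fingers and tube below 0.05 N), for 0.2 s.
2. the lid is raised past its balance point (beyond 62 degrees) (value of joint lid above 1.082 rad), for 0.1 s.
At the end, for the whole second after the job is handed in: The robot holds the lid still (under 0.05 rad/s) between 48 and 58.8 degrees open (0.838 to 1.026 rad), touching it, with neither tube nor stub propping it; the tube stands inside the stub, axes within 12 mm, both upright within 0.06 rad, on the table (within 5 mm) and at rest (value of joint lid between 0.838 and 1.026 rad and velocity of joint lid between -0.05 and 0.05 rad/s and contact force between any of the arm, the fingers and lid above 0.02 N and contact force between each of tube, stub and lid below 0.02 N and horizontal distance between tube and stub below 0.012 m and height (world z) of each of tube, stub below 0.005 m and angle between each of tube, stub's own z axis and vertical below 0.06 rad and linear speed of each of tube, stub below 0.02 m/s); the arm keeps its last pose, push and grip.
It fails at once if the lid runs to its back stop (beyond 1.57 rad) (value of joint lid above 1.57 rad).
It fails at once if the tube is dropped: falls faster than 0.7 m/s out of the fingers (linear speed of tube above 0.7 m/s and contact force between the fingers and tube below 0.05 N).
It fails at once if the tape measure is moved more than 20 mm (distance of tape from where it was at the start of the episode above 0.02 m).
It fails at once if the square offcut is moved more than 20 mm (distance of offcut from where it was at the start of the episode above 0.02 m).
It fails at once if the nut is moved more than 20 mm (distance of nut from where it was at the start of the episode above 0.02 m).
It also fails if it takes over 54 s, if anything falls off the work surface, if the arm or the gripper's body presses on something with over 40 N, if the wrist force passes 120 N, or if a joint passes its speed limit or range.

ROBOT

A 7-joint arm with a two-finger parallel gripper is mounted at the origin on the work surface; the furniture and walls round the work are solid. World frame = base frame: x ahead of the robot, y to its left, z up, the work surface at z = 0. Lengths are in mm, angles in degrees, forces in N, time in s.
With the tool pointing down it reaches from about 425 to 825 mm from the base axis. Payload 3.6 kg.
Tool frame: the origin (TCP) lies on the centre line of the jaws, within the pads' length; the fingertips stand 19 mm ahead of it and the grasp point (between the pads) is the TCP; z points along the fingers, y is the line along which they close (so a half turn about z gives the same grasp; the last joint's range is limited). The gripper opens to 85 mm and grips with 20 to 120 N. Pads are 22 mm wide; open, the fingers measure 114 mm over their backs; the gripper's body (76 mm by 85 mm) begins 54 mm behind the grasp point. The pads swing forward as they close: fully open they stand 13 mm farther back than shut.
Start: joints at [72.451, 35.231, -0.722, 81.555, 0.464, 63.22, -2.315], TCP at [179.518, -624.69, 250.297] pointing down, gripper open.
Joint ranges: [-178.69, 178.69], [-17.37, 117.87], [-77.05, 75.6], [15.02, 138.74], [-78.02, 258.01], [0.78, 113.62], [-162.83, 162.83]. Speed limits (degrees/s): [159.86, 159.86, 180, 180, 180, 180, 180].

INTERFACE

Orientations are given as a 3x3 rotation matrix whose columns are the frame's x, y, z axes.
In Python, from bench import r, optics gives the robot as it stands.
- The arm moves only by the tool move_arm, never from a script. Its arguments are lists of equal length, an entry for each row: "fingers": the finger opening in mm, from 0 to 85.4; "delta_pos": the shift along the tool's x, y, z in mm, a list of three; "turn": the turn, a rotation vector about the tool's x, y, z in degrees, a list of three. In form: {"fingers": [fingers, ...], "delta_pos": [[tx, ty, tz], ...], "turn": [[rx, ry, rz], ...]}. A call has 1 to 12 rows; each row shifts and turns the commanded pose from where the row before left it, along the tool's axes as they then stand; what a row does not reach is not made up. A row lasts 1/8 s, in which the tool goes at most 62.5 mm and 10.7 degrees, less where a joint would pass 70% of its speed; a pose out of reach is approached as far as the arm can. A call is refused whole if a number of a shift passes 62.5 or a number of a turn 10.7, either way. A call with a gripper value outside its range is refused whole. The fingers move at their own pace and stop on an object; "newtons" is the grip in N (left out, the last holds). Time passes only in rows, so rows that do not move let the fingers close. It gives the time, the measured TCP pose, the force, the opening and the grip force at its end, in the units of the state.
- r.get_obs(): the state, without advancing time (a new reading comes with each control period).
- optics.snapshot(name): name is "scene" or "top" or "wrist"; returns (picture, depth): 400x640x3 uint8, red, green, blue; 400x640 float32, mm along the optical axis (not along the pixel's ray), 0 where there is no reading.
- optics.camera_params(name): a dict with "fx", "fy", "cx", "cy" (pixels), "dist_coeffs" ([k1, k2, p1, p2, k3] as OpenCV has them; the pictures are not rectified), "xyz" and "rotation" of the camera in the world; the wrist camera has in their place "tool_from_camera" (4x4, takes a point from camera to tool coordinates, whose origin is the TCP and whose axes are the flange's). Camera axes: x right, y up, looking along -z (the intrinsics and any distortion apply to the point x, -y, -z); pixel columns grow to the right and rows downward; lengths in mm; the calibration is good to about 2 mm. A picture is of the moment at which its call begins: read the wrist's pose just before it. camera_params takes no time and is no camera call.
- r.finish_job(): hands the job in; it is judged then, once.
The state is a dict: "time": time; "joint_pos": joint angles; "joint_velocities": joint speeds; "joint_efforts": joint torques, N m; "tcp_pos": TCP position; "orientation": TCP orientation; "ft_force": force on the tool from outside, world axes, zero at the start; "wrist_torque": the same for the moment, N m; "opening": opening from 0.0 (shut) to 1.0 (fully open); "grasp_force": force on a finger pad.
Only numpy, scipy, OpenCV 4.12 (cv2) and the standard library are available. Lean on these libraries where they do the work, as an engineer would, in place of code of your own. Each camera call takes 0.05 s, during which the arm holds its last target. There are 200 camera calls.

## Working session

There is one attempt and no reset: what is moved stays moved. The work goes in short steps, Python scripts to look and compute and a tool call to move; the robot and the scene stay as the last step left them, time stands still between calls to the robot, and variables do not carry over. Pictures are saved under pics/ and viewed, at most 10 in all, crops included, and the job is handed in when it is done.

Besides the shell and the picture viewer there is one more tool, called after "Emit:" as a command line: name --argument value ..., lists and objects as JSON in quotes. move_arm: Moves the arm, as the interface text tells. Its arguments: {"type":"object","properties":{"fingers":{"type":"array"},"delta_pos":{"type":"array"},"turn":{"type":"array"},"newtons":{"type":"number"}},"required":["fingers","delta_pos","turn"]}

```bash
mkdir -p pics; cat > h.py <<'E'
import numpy as np, cv2
from bench import r, optics
def cam(name):
    p=optics.camera_params(name)
    K=np.array([[p['fx'],0,p['cx']],[0,p['fy'],p['cy']],[0,0,1.]]);d=np.array(p['dist_coeffs'],float)
    if name=='wrist':
        o=r.get_obs();T=np.array(p['tool_from_camera']);R0=np.array(o['orientation']);
        R=R0@T[:3,:3];t=R0@T[:3,3]+np.array(o['tcp_pos'])
    else: R=np.array(p['rotation']);t=np.array(p['xyz'])
    return K,d,R,t
def cloud(name):
    K,d,R,t=cam(name); im,dep=optics.snapshot(name)
    h,w=dep.shape;u,v=np.meshgrid(np.arange(w),np.arange(h))
    n=cv2.undistortPoints(np.stack([u,v],-1).reshape(-1,1,2).astype(float),K,d).reshape(h,w,2)
    P=np.stack([n[...,0]*dep,-n[...,1]*dep,-dep],-1)@R.T+t
    P[dep<=0]=np.nan
    return im,P
def save(n,im): cv2.imwrite('pics/'+n,im[...,::-1])
E
python3 - <<'E'
from h import *
o=r.get_obs();print(o['time'],o['tcp_pos'],np.round(o['orientation'],3),o['opening'],o['ft_force'])
ims=[]
for n in('scene','top','wrist'):
    im,P=cloud(n);np.savez('/tmp/'+n+'.npz',im=im,P=P);save(n+'0.png',im)
    print(n,cam(n)[3])
E
```

```text
0.0 [ 179.30265032 -624.02985411  249.12957368] [[ 0.961  0.276 -0.001]
 [ 0.276 -0.961  0.002]
 [-0.    -0.003 -1.   ]] 1.0065299399603418 [ 0.01453345 -0.09032636  0.00730483]
scene [-423.70975158  770.12996912 1009.99407866]
top [-152.81342273  180.33234451 1269.8986764 ]
wrist [ 240.99434337 -607.64075445  373.17549735]
```

View pics/scene0.png

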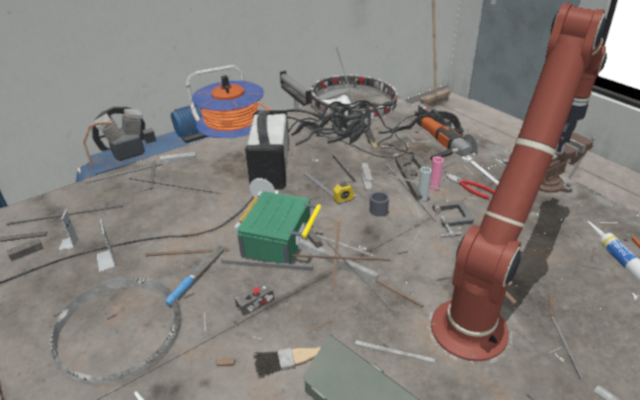

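View pics/top0.png

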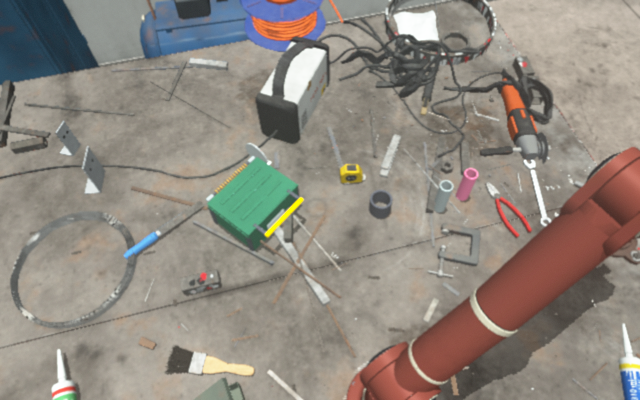

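The candidates for the tube in the top image are the bright steel cylinder at (440,196) and the pink one at (467,185), which is the look-alike. The dark stub is at (380,205). I choose (440,196). Other objects: bin at (255,200) with its bar at (284,217), tape (350,174), offcut (202,283), and possibly the nut at (447,167). Next: measure these and check one crop.

```bash
python3 - <<'E'
from h import *
from scipy.optimize import least_squares
for n in('top','scene'):
    f=np.load(f'/tmp/{n}.npz');im,P=f['im'],f['P']
    if n=='top':
        save('crop1.png',cv2.resize(im[120:270,180:500],None,fx=2.4,fy=2.4,interpolation=cv2.INTER_CUBIC))
        B={'tube':(425,170,455,220),'stub':(365,185,395,222),'pink':(456,162,482,205),'tape':(335,160,365,188),'nut':(438,158,458,174),'bar':(262,195,306,240),'offcut':(180,268,224,297),'bin':(205,150,300,250),'clamp':(435,225,482,278)}
    else: B={'tube':(414,160,434,205),'stub':(366,188,392,220),'bar':(298,202,324,240),'bin':(235,190,315,262)}
    for k,(a,b,c,d) in B.items():
        p=P[b:d,a:c].reshape(-1,3);col=im[b:d,a:c].reshape(-1,3).astype(int);ok=np.isfinite(p[:,0])
        p,col=p[ok],col[ok]
        if k=='bar': s=(col[:,0]>150)&(col[:,2]<110)&(col[:,1]>130)
        elif k=='bin': s=(col[:,1]>col[:,0]+25)&(p[:,2]>20)
        else: s=p[:,2]>6
        q=p[s]
        if len(q)<5: print(n,k,'few',len(q),np.percentile(p[:,2],[1,50,99]));continue
        print(n,k,len(q),'min',np.percentile(q,1,0).round(),'max',np.percentile(q,99,0).round(),'med',np.median(q,0).round(1))
        if k in('tube','stub'):
            R=19 if k=='tube' else 33;H=120 if k=='tube' else 60
            w=q[(q[:,2]>10)&(q[:,2]<H-6)]
            s=least_squares(lambda c:np.hypot(w[:,0]-c[0],w[:,1]-c[1])-R,w[:,:2].mean(0)+np.array([12,-8]),loss='soft_l1')
            t=q[q[:,2]>H-4]
            print('   cyl',s.x.round(1),np.abs(s.fun).mean().round(2),'rim bbox mid',(t.min(0)+t.max(0))/2 if len(t) else None)
        if k=='bar':
            e=np.linalg.svd(q-q.mean(0),full_matrices=False)[2][0];l=(q-q.mean(0))@e
            print('   dir',e.round(3),'len',np.ptp(l).round(), 'mid',(q.mean(0)+e*(l.max()+l.min())/2).round(1))
        if k=='bin':
            t=q[np.abs(q[:,2]-np.percentile(q[:,2],90))<12]
            print('   rect',cv2.minAreaRect(t[:,:2].astype(np.float32)))
E
```

```text
top tube 862 min [ 451. -396.    7.] max [ 602. -279.  122.] med [ 489.5 -323.4   40.2]
   cyl [ 493.  -322.2] 22.31 rim bbox mid [ 482.51677289 -327.96141524  121.24342069]
top stub 463 min [ 492. -182.    6.] max [ 555. -119.   63.] med [ 520.9 -150.7   41.3]
   cyl [ 523.6 -150.5] 3.35 rim bbox mid [ 524.32816556 -150.86148311   60.46024139]
top pink 481 min [ 484. -468.    8.] max [ 606. -390.  121.] med [ 499.8 -408.1   69.7]
top tape 402 min [ 631. -139.    6.] max [717. -64.  65.] med [643.4 -95.   44.9]
top nut 159 min [ 563. -421.    7.] max [ 638. -350.   64.] med [ 609.7 -393.    19.1]
top bar 294 min [467.  65.  -6.] max [617. 195. 115.] med [520.3 131.3 109.2]
   dir [-0.66   0.595  0.459] len 233.0 mid [545.3 110.5  77.7]
top offcut 655 min [403. 348.   7.] max [442. 445.  42.] med [416.3 396.8  36.2]
top bin 4228 min [492.  90.  30.] max [717. 323. 113.] med [594.2 210.7 106.5]
   rect ((610.0485229492188, 205.79962158203125), (168.26190185546875, 214.810302734375), 36.36671447753906)
top clamp 905 min [ 271. -400.    6.] max [ 410. -243.   23.] med [ 327.8 -336.9   16.2]
scene tube 607 min [ 452. -489.    7.] max [ 652. -276.  120.] med [ 481.  -320.9   46.6]
   cyl [ 484.1 -327.9] 38.8 rim bbox mid [ 485.99290758 -348.22532733  118.55416722]
scene stub 426 min [ 488. -203.    7.] max [ 627. -117.   62.] med [ 515.9 -144.7   38.7]
   cyl [ 521.4 -150.1] 5.89 rim bbox mid [ 519.78365137 -151.08394373   59.23967186]
scene bar 192 min [463. -14.  -7.] max [675. 198. 115.] med [512.8 133.9 109.1]
   dir [-0.663  0.626  0.41 ] len 329.0 mid [571.   82.   64.7]
scene bin 3269 min [489.  94.  23.] max [711. 327. 111.] med [579.6 235.3 105. ]
   rect ((606.903564453125, 207.66656494140625), (167.08372497558594, 219.9260711669922), 37.00008010864258)
```

View pics/crop1.png

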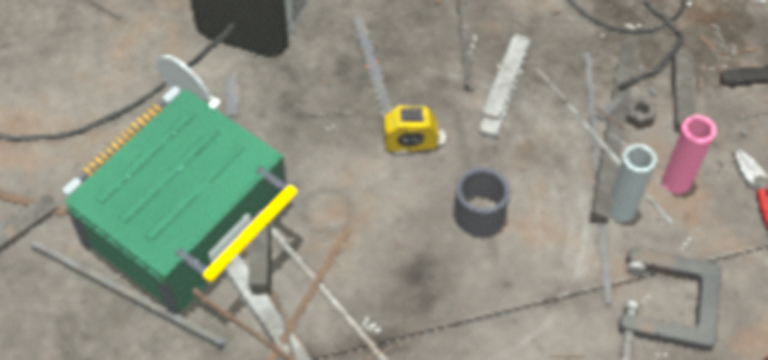

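The crop shows the steel tube at (632,180), the pink look-alike at (690,155), the stub at (481,200), the nut at (641,112), and the bin with its yellow bar at (250,232). Next I'll filter out edge pixels to refine.

```bash
python3 - <<'E'
from h import *
for n in('top','scene'):
    f=np.load(f'/tmp/{n}.npz');im,P=f['im'].astype(int),f['P']
    X,Y,Z=P[...,0],P[...,1],P[...,2]
    def sel(c,R,z0,z1): return P[(np.hypot(X-c[0],Y-c[1])<R)&(Z>z0)&(Z<z1)]
    for k,c,R,z0,z1 in(('tube',(483,-328),32,116,125),('stub',(522,-150),45,56,65),('pink',(490,-410),35,112,126)):
        q=sel(c,R,z0,z1)
        print(n,k,len(q),'encl',cv2.minEnclosingCircle(q[:,:2].astype(np.float32)),'mean',q.mean(0).round(1),'bbox',(np.percentile(q,2,0)+np.percentile(q,98,0))/2)
    # tube lower points
    q=sel((483,-328),40,10,110); print('  tube walls mean',q.mean(0))
    m=(im[...,0]>150)&(im[...,2]<110)&(im[...,1]>130)&(Z>100)&(Z<120)&(np.hypot(X-520,Y-131)<110)
    q=P[m];c=q.mean(0);e=np.linalg.svd(q-c,full_matrices=False)[2][0];l=(q-c)@e
    print('  bar',len(q),e.round(3),np.degrees(np.arctan2(e[1],e[0])),'len',np.ptp(l),'mid',c+e*(l.max()+l.min())/2,'zmax',q[:,2].max())
    m=(np.abs(Z-106)<8)&(im[...,1]>im[...,0]+25)&(np.hypot(X-608,Y-206)<170)
    rc=cv2.minAreaRect(P[m][:,:2].astype(np.float32));print('  lid',rc)
    q=P[(Z>8)&(Z<24)&(np.hypot(X-610,Y+393)<30)];print('  nut',len(q),q.mean(0))
    q=P[(Z>55)&(Z<70)&(np.hypot(X-650,Y+95)<50)];print('  tape',cv2.minAreaRect(q[:,:2].astype(np.float32)))
E
```

```text
top tube 45 encl ((482.6219482421875, -328.2874755859375), 19.6793270111084) mean [ 482.7 -328.1  119. ] bbox [ 483.54431447 -327.57205563  119.84144771]
top stub 109 encl ((524.4827880859375, -150.16221618652344), 33.7298698425293) mean [ 523.8 -150.7   59.1] bbox [ 523.35370713 -151.27350439   59.97238511]
top pink 63 encl ((503.6784362792969, -410.01190185546875), 20.802452087402344) mean [ 503.3 -411.   117.6] bbox [ 503.12478484 -411.24959437  117.61832613]
  tube walls mean [ 481.93861962 -320.41377588   60.03090533]
  bar 246 [-0.598  0.801 -0.003] 126.75267079165627 len 149.94768924773217 mid [512.06503434 135.08395731 109.65267217] zmax 116.52245511997535
  lid ((610.0485229492188, 205.79962158203125), (168.26190185546875, 214.810302734375), 36.36671447753906)
  nut 108 [ 610.7902069  -400.07710962   17.00502352]
  tape ((653.333740234375, -98.07286071777344), (48.8677864074707, 32.84718704223633), 84.32439422607422)
scene tube 27 encl ((481.9461669921875, -322.13720703125), 20.969951629638672) mean [ 479.8 -323.4  118.4] bbox [ 482.05280668 -323.53125957  118.59908554]
scene stub 64 encl ((518.8948364257812, -151.25843811035156), 35.45679473876953) mean [ 518.9 -151.    58.3] bbox [ 520.86157694 -150.8091742    59.19424934]
scene pink 43 encl ((501.7408752441406, -408.2457580566406), 23.405227661132812) mean [ 500.7 -409.5  116.7] bbox [ 502.30501417 -408.8244572   117.45993832]
  tube walls mean [ 477.20861132 -316.42611498   61.48458226]
  bar 164 [-0.599  0.801  0.002] 126.76817979113189 len 156.01318652621018 mid [509.77701476 135.83699151 109.13595728] zmax 115.44996552162866
  lid ((606.903564453125, 207.66656494140625), (167.08372497558594, 219.9260711669922), 37.00008010864258)
  nut 45 [ 604.65821949 -400.38719584   15.40793517]
  tape ((648.5220947265625, -96.66936492919922), (45.06620788574219, 30.72179412841797), 69.65196990966797)
```

Emit:
move_arm --fingers '[70,70,70,70,70,70,70,70,70,70,70]' --delta_pos '[[0,0,0],[0,0,0],[0,0,0],[0,0,0],[0,0,0],[0,0,0],[0,0,0],[0,0,0],[0,0,0],[0,0,0],[0,0,0]]' --turn '[[0,0,-10],[0,0,-10],[0,0,-10],[0,0,-10],[0,0,-10],[0,0,-10],[0,0,-10],[0,0,-10],[0,0,-10],[0,0,-10],[0,0,-10.7]]'

```text
time: 1.52
tcp_pos: [179.2, -624.5, 249.8]
orientation: [[-0.603, 0.798, -0.001], [0.798, 0.603, 0.001], [0.001, 0.0, -1.0]]
ft_force: [-0.4, 0.1, 0.6]
opening: 0.82
grasp_force: 0.0
```

Emit:
move_arm --fingers '[70,70,70,70,70,70,70,70,70,70,70,70]' --delta_pos '[[5,42,0],[5,42,0],[5,42,0],[5,42,0],[5,42,0],[5,42,0],[5,42,0],[5,42,0],[6,42,0],[8,43,0],[0,0,0],[0,0,0]]' --turn '[[0,0,0],[0,0,0],[0,0,0],[0,0,0],[0,0,0],[0,0,0],[0,0,0],[0,0,0],[0,0,0],[0,0,0],[0,0,0],[0,0,0]]'

```text
time: 3.02
tcp_pos: [484.0, -330.2, 249.9]
orientation: [[-0.598, 0.802, -0.001], [0.802, 0.598, -0.001], [0.0, -0.001, -1.0]]
ft_force: [-0.2, -0.4, -1.0]
opening: 0.817
grasp_force: 0.0
```

```bash
python3 - <<'E'
from h import *
o=r.get_obs();print(np.round(o['tcp_pos'],1),np.round(o['joint_pos'],1))
im,P=cloud('wrist');save('w1.png',im)
X,Y,Z=P[...,0],P[...,1],P[...,2]
q=P[(np.hypot(X-483,Y+328)<32)&(Z>114)&(Z<126)]
print(len(q),cv2.minEnclosingCircle(q[:,:2].astype(np.float32)) if len(q) else '',q.mean(0))
q=P[(np.hypot(X-523,Y+151)<45)&(Z>56)&(Z<65)]
print('stub',len(q),cv2.minEnclosingCircle(q[:,:2].astype(np.float32)) if len(q) else '')
E
```

```text
[ 484.  -330.2  249.9] [ 51.3  32.3 -31.1  92.   18.5  60.9  51.8]
607 ((483.564208984375, -328.9979248046875), 19.041488647460938) [ 483.7876128  -328.81293667  119.47175612]
stub 1457 ((523.86865234375, -155.41697692871094), 33.22391891479492)
```

View pics/w1.png

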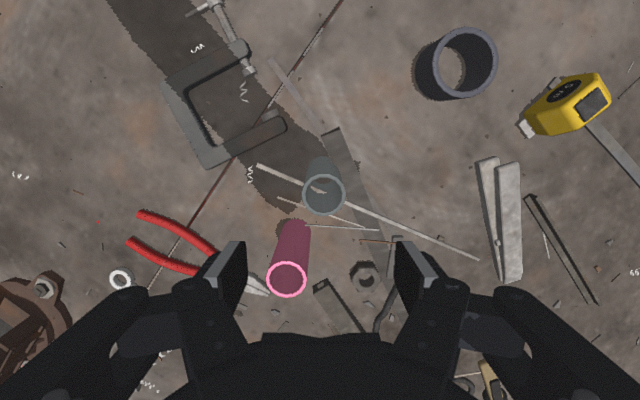

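The wrist view shows the tube at (323,193), centred between the fingers and agreeing with the measurement to about 1 mm. The pink one at (288,278) is clear of it. Descending.

Emit:
move_arm --fingers '[70,70,70,70,70,70,30,30,30,30,30,30]' --delta_pos '[[1,0,30],[0,0,40],[0,0,40],[0,0,30],[0,0,15],[0,0,0],[0,0,0],[0,0,0],[0,0,0],[0,0,0],[0,0,0],[0,0,0]]' --turn '[[0,0,0],[0,0,0],[0,0,0],[0,0,0],[0,0,0],[0,0,0],[0,0,0],[0,0,0],[0,0,0],[0,0,0],[0,0,0],[0,0,0]]' --newtons 30

```text
time: 4.58
tcp_pos: [484.9, -329.2, 96.7]
orientation: [[-0.598, 0.801, 0.002], [0.801, 0.598, -0.002], [-0.003, 0.001, -1.0]]
ft_force: [-0.3, -0.1, 5.5]
opening: 0.422
grasp_force: 33.2
```

Emit:
move_arm --fingers '[30,30,30,30,30,30,30,30,30,30,30,30]' --delta_pos '[[0,0,-15],[0,0,-35],[0,0,-35],[0,0,-15],[15,17,0],[24,27,0],[24,27,0],[24,27,0],[20,25,0],[12,14,0],[0,0,0],[0,0,0]]' --turn '[[0,0,0],[0,0,0],[0,0,0],[0,0,0],[0,0,0],[0,0,0],[0,0,0],[0,0,0],[0,0,0],[0,0,0],[0,0,0],[0,0,0]]'

```text
time: 6.08
tcp_pos: [522.0, -153.6, 194.9]
orientation: [[-0.596, 0.803, -0.001], [0.803, 0.596, -0.001], [-0.0, -0.002, -1.0]]
ft_force: [-0.3, -0.0, -1.6]
opening: 0.421
grasp_force: 32.4
```

```bash
cat > look.py <<'E'
from h import *
o=r.get_obs();print(o['time'],np.round(o['tcp_pos'],1),np.round(o['joint_pos'],1),o['opening'],o['ft_force'])
for n in('wrist','top','scene'):
    im,P=cloud(n);X,Y,Z=P[...,0],P[...,1],P[...,2]
    if n=='wrist': w=im
    q=P[(np.hypot(X-523,Y+151)<45)&(Z>57)&(Z<64)].astype(np.float32)
    print(n,'stub',len(q),cv2.minEnclosingCircle(q[:,:2]) if len(q) else '')
    from scipy.optimize import least_squares
    q=P[(np.hypot(X-523,Y+151)<60)&(Z>85)&(Z<150)]
    if len(q)>20:
        C=cam(n)[3][:2];v=(C-q[:,:2].mean(0));v/=np.linalg.norm(v)
        s=least_squares(lambda c:np.hypot(q[:,0]-c[0],q[:,1]-c[1])-19,q[:,:2].mean(0)-15*v,loss='soft_l1',f_scale=2)
        print('  tube',len(q),s.x.round(1),np.median(np.abs(s.fun)),'zmin',np.percentile(q[:,2],2))
    if n=='scene': s0=cv2.resize(im[120:270,280:480],None,fx=1.6,fy=1.6)
    else: t0=im
E
python3 - <<'E'
from look import *
save('w2.png',w)
E
```

```text
6.075 [ 522.  -153.6  194.9] [ 33.5  32.2 -29.9 102.7  20.2  50.6  30.9] 0.42052081560323423 [-0.25679289 -0.04439822 -1.61442744]Traceback (most recent call last):
  File "<stdin>", line 1, in <module>
  File "look.py", line 7, in <module>
    print(n,'stub',len(q),cv2.minEnclosingCircle(q[:,:2]) if len(q) else '')
                          ~~~~~~~~~~~~~~~~~~~~~~^^^^^^^^^
cv2.error: OpenCV(4.12.0) /io/opencv/modules/imgproc/src/shapedescr.cpp:201: error: (-215:Assertion failed) count >= 0 && (depth == CV_32F || depth == CV_32S) in function 'minEnclosingCircle'
```

```bash
sed -i 's/cv2.minEnclosingCircle(q\[:,:2\])/cv2.minEnclosingCircle(np.ascontiguousarray(q[:,:2]))/' look.py
python3 - <<'E'
from look import *
save('w2.png',w)
E
```

```text
6.125 [ 522.  -153.7  195. ] [ 33.5  32.2 -29.9 102.7  20.2  50.6  30.9] 0.4210067261910843 [ 0.41104679 -0.3900079  -1.57075986]
wrist stub 1099 ((523.8486938476562, -154.64227294921875), 32.84955596923828)
  tube 879 [ 520.6 -154.1] 0.12688498224769162 zmin 101.08704948159578
top stub 80 ((524.4793701171875, -149.96005249023438), 33.80085372924805)
  tube 132 [ 522.7 -151.3] 0.7667938097934108 zmin 100.47315069246423
scene stub 52 ((519.5921020507812, -150.2157745361328), 33.162208557128906)
  tube 150 [ 519.7 -150.4] 1.4877267959696372 zmin 97.74764279062835
```

View pics/w2.png

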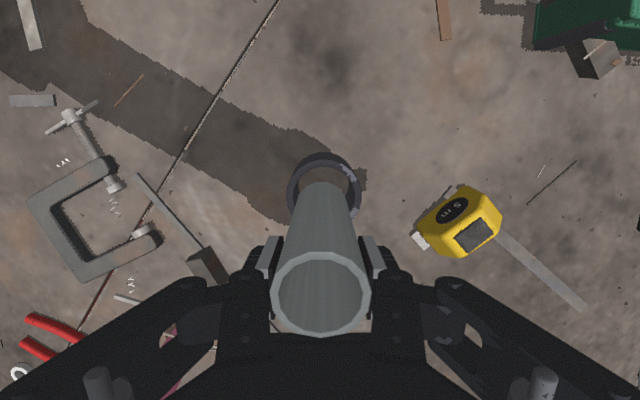

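The wrist view shows the tube in the grip with the stub rim at (325,190) below it. Relative offset is about 2 mm, against 7.5 mm clearance. Lowering into the stub.

Emit:
move_arm --fingers '[30,30,30,30,30,30,30,30,30,30,30]' --delta_pos '[[-1,2,5],[0,0,10],[0,0,15],[0,0,15],[0,0,15],[0,0,12],[0,0,12],[0,0,8],[0,0,4],[0,0,0],[0,0,0]]' --turn '[[0,0,0],[0,0,0],[0,0,0],[0,0,0],[0,0,0],[0,0,0],[0,0,0],[0,0,0],[0,0,0],[0,0,0],[0,0,0]]'

```text
time: 7.65
tcp_pos: [525.2, -151.1, 99.7]
orientation: [[-0.598, 0.801, 0.001], [0.801, 0.598, -0.0], [-0.001, 0.001, -1.0]]
ft_force: [-0.0, 0.5, -1.1]
opening: 0.42
grasp_force: 32.4
```

Emit:
move_arm --fingers '[30,30,30,30]' --delta_pos '[[0,0,1],[0,0,1],[0,0,1],[0,0,0]]' --turn '[[0,0,0],[0,0,0],[0,0,0],[0,0,0]]'

```text
time: 8.15
tcp_pos: [525.0, -151.1, 96.7]
orientation: [[-0.598, 0.801, 0.0], [0.801, 0.598, -0.0], [-0.0, 0.0, -1.0]]
ft_force: [-0.5, 0.2, 1.8]
opening: 0.424
grasp_force: 32.6
```

```bash
python3 - <<'E'
from h import *
o=r.get_obs();print(np.round(o['tcp_pos'],1),o['ft_force'])
f=[cloud(n) for n in('top','scene')]
for im,P in f:
    X,Y,Z=P[...,0],P[...,1],P[...,2]
    for a,b in((57,64),(66,78)):
        q=P[(np.hypot(X-523,Y+151)<40)&(Z>a)&(Z<b)];print(len(q),q.mean(0).round(1))
E
```

```text
[ 525.  -151.1   96.7] [-0.52206675  0.22598868  1.76598087]
67 [ 513.1 -142.6   59.6]
32 [ 516.  -142.2   71.6]
51 [ 513.2 -141.1   60.2]
26 [ 511.9 -137.1   72.7]
```

Emit:
move_arm --fingers '[44,60,60,60,60,60,60,60,60,60]' --delta_pos '[[0,0,0],[0,0,0],[0,0,0],[0,0,0],[0,0,-10],[0,0,-30],[0,0,-40],[0,0,-40],[0,0,-20],[0,0,0]]' --turn '[[0,0,0],[0,0,0],[0,0,0],[0,0,0],[0,0,0],[0,0,0],[0,0,0],[0,0,0],[0,0,0],[0,0,0]]'

```text
time: 9.5
tcp_pos: [525.9, -151.0, 238.5]
orientation: [[-0.598, 0.801, 0.005], [0.801, 0.598, -0.001], [-0.004, 0.003, -1.0]]
ft_force: [0.1, -1.3, -0.2]
opening: 0.702
grasp_force: 0.0
```

```bash
cat > nest.py <<'E'
from h import *
o=r.get_obs();print(o['time'],np.round(o['tcp_pos'],1),np.round(o['joint_pos'],1),o['ft_force'])
for n in('wrist','top','scene'):
    im,P=cloud(n);X,Y,Z=P[...,0],P[...,1],P[...,2]
    for k,R,a,b in(('stub',45,56,64),('tube',32,115,125)):
        q=P[(np.hypot(X-523,Y+151)<R)&(Z>a)&(Z<b)].astype(np.float32)
        if len(q): print(n,k,len(q),cv2.minEnclosingCircle(np.ascontiguousarray(q[:,:2])),'z',q[:,2].mean())
    if n=='wrist': w=im
E
python3 - <<'E'
from nest import *
save('w3.png',w)
E
```

```text
9.5 [ 525.9 -151.   238.5] [ 34.4  29.5 -31.6  99.3  18.2  56.   32.6] [ 0.13279666 -1.29489193 -0.2223675 ]
wrist stub 994 ((523.8713989257812, -154.79058837890625), 32.89450454711914) z 59.892982
wrist tube 652 ((523.5695190429688, -150.77874755859375), 19.044723510742188) z 119.55864
top stub 103 ((523.4276123046875, -151.4825439453125), 32.485260009765625) z 59.031635
top tube 49 ((524.0655517578125, -147.32797241210938), 19.867090225219727) z 118.13411
scene stub 65 ((519.8720092773438, -148.9029083251953), 33.75407791137695) z 59.1636
scene tube 31 ((519.8287353515625, -146.0362548828125), 20.718605041503906) z 118.23757
```

View pics/w3.png

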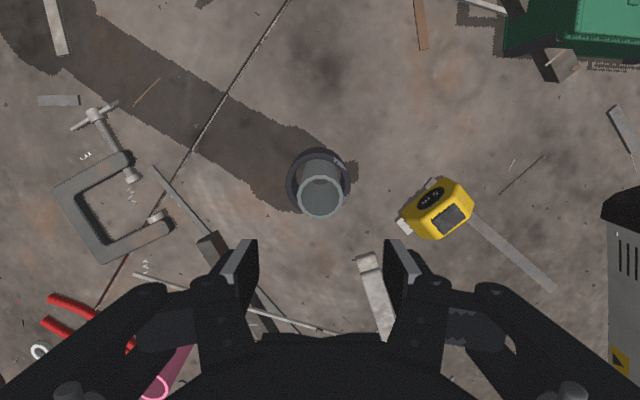

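The wrist view shows the tube at (320,197) standing inside the stub at (318,180), let go and about 4 mm off centre. Rim heights are 119 and 60, so both are on the table. Now to the bar.

Emit:
move_arm --fingers '[50,30,30,30,30,30,30,30,30,30]' --delta_pos '[[20,13,0],[35,23,0],[35,24,0],[35,24,0],[35,24,0],[35,23,0],[25,17,0],[18,12,0],[0,0,0],[0,0,0]]' --turn '[[0,0,0],[0,0,0],[0,0,0],[0,0,0],[0,0,0],[0,0,0],[0,0,0],[0,0,0],[0,0,0],[0,0,0]]'

```text
time: 10.9
tcp_pos: [510.6, 133.7, 235.5]
orientation: [[-0.597, 0.802, -0.002], [0.802, 0.597, -0.002], [-0.0, -0.002, -1.0]]
ft_force: [-0.2, -0.0, 0.3]
opening: 0.353
grasp_force: 0.0
```

```bash
cat > bar.py <<'E'
from h import *
def run(names=('wrist',),z0=95,z1=120):
  o=r.get_obs();print(o['time'],np.round(o['tcp_pos'],1),np.round(o['joint_pos'],1),o['ft_force'],o['opening'])
  for n in names:
    im,P=cloud(n);ii=im.astype(int);X,Y,Z=P[...,0],P[...,1],P[...,2]
    m=(ii[...,0]>140)&(ii[...,2]<110)&(ii[...,1]>120)&(Z>z0)&(Z<z1)&(np.hypot(X-560,Y-170)<150)
    q=P[m];c=q.mean(0);e=np.linalg.svd(q-c,full_matrices=False)[2][0];l=(q-c)@e;mid=c+e*(l.max()+l.min())/2
    top=q[q[:,2]>np.percentile(q[:,2],80)].mean(0)
    bx=np.array([.801,.599]);by=np.array([-.599,.801])
    print(n,len(q),'az',np.degrees(np.arctan2(e[1],e[0])).round(2),'len',np.ptp(l).round(),'mid',mid.round(1),'zmax',np.percentile(q[:,2],98).round(1),
     'bx of (mid,crest,tcp)',(mid[:2]@bx).round(1),(top[:2]@bx).round(1),(np.array(o['tcp_pos'])[:2]@bx).round(1),'by',(mid[:2]@by).round(1),(np.array(o['tcp_pos'])[:2]@by).round(1))
    if n=='wrist': w=im
  return w
E
python3 - <<'E'
from bar import *
save('w4.png',run(('wrist','top','scene')))
E
```

```text
10.9 [510.6 133.7 235.5] [  4.6  28.3 -32.4 102.2  18.2  54.8   1.3] [-0.17160526 -0.02470198  0.28773405] 0.35346334053547934
wrist 2857 az 35.42 len 217.0 mid [591.4 196.7 112. ] zmax 113.9 bx of (mid,crest,tcp) 591.5 528.5 489.1 by -196.7 -198.7
top 250 az 129.67 len 151.0 mid [514.9 137.9 109.5] zmax 116.0 bx of (mid,crest,tcp) 495.0 491.4 489.1 by -197.9 -198.7
scene 221 az -145.48 len 218.0 mid [589.5 198.7 108.8] zmax 114.2 bx of (mid,crest,tcp) 591.2 531.7 489.1 by -194.0 -198.7
```

View pics/w4.png

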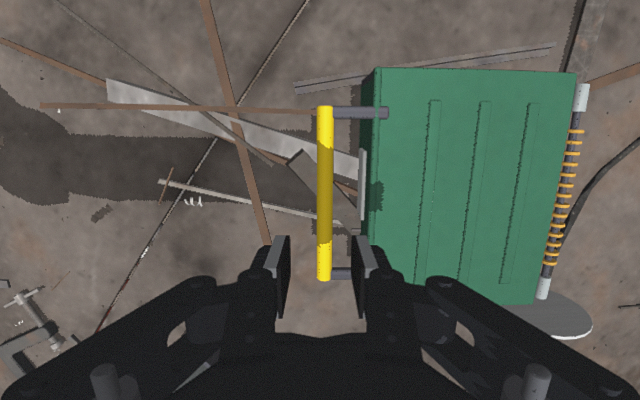

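The wrist view shows the yellow bar at (325,195), between the fingers and square to them. My colour filter also caught the orange hinge spring at (563,200), so I'll restrict it.

```bash
sed -i 's/np.hypot(X-560,Y-170)<150/(np.abs((X-511)*.801+(Y-135)*.599)<25)\&(np.abs((Y-135)*.801-(X-511)*.599)<95)/' bar.py; python3 - <<'E'
from bar import *
run(('wrist','top','scene'))
E
```

```text
11.05 [510.9 133.7 236. ] [  4.7  28.3 -32.5 102.2  18.2  54.8   1.3] [0.01270344 0.6397529  0.70129256] 0.35314721607763216
wrist 2513 az -53.58 len 149.0 mid [512.7 132.8 111.9] zmax 113.9 bx of (mid,crest,tcp) 490.2 490.4 489.3 by -200.7 -198.9
top 242 az 126.59 len 149.0 mid [512.3 134.6 109.3] zmax 115.4 bx of (mid,crest,tcp) 491.0 491.3 489.3 by -199.1 -198.9
scene 164 az 126.72 len 151.0 mid [508.8 137.3 108.7] zmax 113.9 bx of (mid,crest,tcp) 489.8 490.5 489.3 by -194.7 -198.9
```

Emit:
move_arm --fingers '[30,30,30,30,30,30,5,5,5,5]' --delta_pos '[[0,1,15],[0,0,35],[0,0,35],[0,0,25],[0,0,14],[0,0,0],[0,0,0],[0,0,0],[0,0,0],[0,0,0]]' --turn '[[0,0,0],[0,0,0],[0,0,0],[0,0,0],[0,0,0],[0,0,0],[0,0,0],[0,0,0],[0,0,0],[0,0,0]]' --newtons 25

```text
time: 12.45
tcp_pos: [512.4, 136.5, 113.1]
orientation: [[-0.598, 0.801, 0.002], [0.801, 0.598, 0.001], [-0.0, 0.003, -1.0]]
ft_force: [1.5, 0.1, 0.6]
opening: 0.153
grasp_force: 25.0
```

Emit:
move_arm --fingers '[5,5,5,5,5,5,5,5,5,5]' --delta_pos '[[0,0,-9],[0,1,-9],[0,2,-18],[0,4,-17],[0,5,-17],[0,7,-17],[0,9,-16],[0,10,-15],[0,10,-14],[0,0,0]]' --turn '[[0,0,0],[0,0,0],[0,0,0],[0,0,0],[0,0,0],[0,0,0],[0,0,0],[0,0,0],[0,0,0],[0,0,0]]'

```text
time: 13.7
tcp_pos: [548.6, 163.3, 244.9]
orientation: [[-0.598, 0.802, -0.003], [0.802, 0.598, -0.003], [-0.001, -0.004, -1.0]]
ft_force: [-2.9, -2.3, 1.0]
opening: 0.148
grasp_force: 24.8
```

```bash
cat > lid.py <<'E'
from h import *
bx=np.array([.801,.599,0])
def run():
    o=r.get_obs();t=np.array(o['tcp_pos'])
    print(o['time'],t.round(1),'F',np.round(o['ft_force'],1),'op',round(o['opening'],3),'g',round(o['grasp_force'],1))
    for n in('top','scene'):
        im,P=cloud(n);ii=im.astype(int);s=(P@bx);y=P@np.array([-.599,.801,0])
        H=490.5+206
        m=(ii[...,1]>ii[...,0]+25)&(ii[...,1]>ii[...,2]+10)&(P[...,2]>130)&(s>480)&(s<720)&(np.abs(y+198)<120)
        q=P[m]
        if len(q)>30:
            c=np.stack([H-s[m],q[:,2]-106],1);d=c-c.mean(0);e=np.linalg.svd(d,full_matrices=False)[2][0]
            print(n,len(q),'lid slope',np.degrees(np.arctan2(e[1],e[0]))%180,'hinge ray',np.degrees(np.median(np.arctan2(c[:,1],c[:,0]))))
        m=(ii[...,0]>140)&(ii[...,2]<110)&(ii[...,1]>120)&(P[...,2]>125)&(s>480)&(s<720)&(np.abs(y+198)<95)
        q=P[m]
        if len(q)>10:
            c=np.median(q,0);a,z=H-c@bx,c[2]-106;print(n,'bar',len(q),c.round(1),'angle',np.degrees(np.arctan2(z,a)).round(1),'R',np.hypot(a,z).round(1))
    print('from tcp: cos',np.degrees(np.arccos((H-t@bx)/206)).round(1),'atan(z-5.5)',np.degrees(np.arctan2(t[2]-111.5,H-t@bx)).round(1))
E
python3 -c "import lid;lid.run()"
```

```text
13.7 [548.6 163.3 244.9] F [-2.9 -2.3  1. ] op 0.148 g 24.8
top 1023 lid slope 39.31484423796118 hinge ray 40.41545226421442
top bar 212 [530.3 183.7 237.9] angle 39.2 R 208.6
scene 774 lid slope 39.76091763841734 hinge ray 38.896968814074825
scene bar 100 [521.6 194.7 237.1] angle 39.0 R 208.4
from tcp: cos 39.4 atan(z-5.5) 39.9
```

Emit:
move_arm --fingers '[5,5,5,5,5,5,5,5,5,5]' --delta_pos '[[0,6,-7],[0,6,-7],[0,13,-12],[0,14,-11],[0,8,-5],[0,7,-4],[0,10,-6],[0,10,-4],[0,0,0],[0,0,0]]' --turn '[[0,0,0],[0,0,0],[0,0,0],[0,0,0],[0,0,0],[0,0,0],[0,0,0],[0,0,0],[0,0,0],[0,0,0]]'

```text
time: 15.05
tcp_pos: [610.0, 208.7, 302.8]
orientation: [[-0.597, 0.802, 0.003], [0.802, 0.597, 0.0], [-0.002, 0.003, -1.0]]
ft_force: [-2.0, -3.0, 8.2]
opening: 0.153
grasp_force: 26.5
```

```bash
python3 -c "import lid;lid.run()"
```

```text
15.05 [610.  208.7 302.8] F [-2.  -3.   8.2] op 0.153 g 26.5
top 135 lid slope 64.64487236291977 hinge ray 65.77336487835942
top bar 224 [592.2 228.5 297.7] angle 66.0 R 209.8
scene 286 lid slope 65.02138062453238 hinge ray 63.893477100837735
scene bar 83 [579.  242.8 297.2] angle 65.5 R 210.2
from tcp: cos 66.3 atan(z-5.5) 66.6
```

Emit:
move_arm --fingers '[5,5,5,5,5,5,5,5,5,5,5]' --delta_pos '[[0,0,0],[0,0,0],[0,-6,3],[0,-10,5],[0,-9,5],[0,-8,5],[0,-4,3],[0,0,0],[0,0,0],[0,0,0],[0,0,0]]' --turn '[[0,0,0],[0,0,0],[0,0,0],[0,0,0],[0,0,0],[0,0,0],[0,0,0],[0,0,0],[0,0,0],[0,0,0],[0,0,0]]'

```text
time: 16.52
tcp_pos: [579.8, 186.4, 279.6]
orientation: [[-0.598, 0.802, -0.0], [0.802, 0.598, -0.001], [-0.001, -0.001, -1.0]]
ft_force: [-2.8, -2.4, 5.3]
opening: 0.146
grasp_force: 26.9
```

```bash
python3 - <<'E'
import lid;lid.run()
import nest
from h import *
im,P=cloud('top');save('t5.png',cv2.resize(im[100:280,180:500],None,fx=2.4,fy=2.4,interpolation=cv2.INTER_CUBIC))
lid.run()
E
```

```text
16.525 [579.8 186.4 279.6] F [-2.8 -2.4  5.3] op 0.146 g 26.9
top 254 lid slope 52.65441314112928 hinge ray 55.873673591968455
top bar 220 [562.  208.2 275.7] angle 54.4 R 208.7
scene 165 lid slope 52.53437079474527 hinge ray 53.85112143696959
scene bar 107 [554.1 215.2 275.4] angle 53.8 R 209.8
from tcp: cos 54.2 atan(z-5.5) 54.4
16.625 [579.8 186.5 279.6] [ -1.   33.  -32.   85.7  18.4  66.6   0.5] [-1.74595686 -3.39771507  4.89905626]
scene stub 76 ((518.6524047851562, -150.8905487060547), 35.13554382324219) z 58.786488
scene tube 29 ((519.1530151367188, -146.85044860839844), 19.324068069458008) z 118.01141
16.825 [579.8 186.4 279.6] F [-2.4 -3.6  5.1] op 0.148 g 26.9
top 253 lid slope 52.49728340321475 hinge ray 55.882741857402166
top bar 221 [561.3 208.2 275.6] angle 54.2 R 209.1
scene 166 lid slope 52.54558777560433 hinge ray 53.863352567648576
scene bar 107 [555.5 216.1 275.3] angle 54.2 R 208.7
from tcp: cos 54.2 atan(z-5.5) 54.4
```

View pics/t5.png

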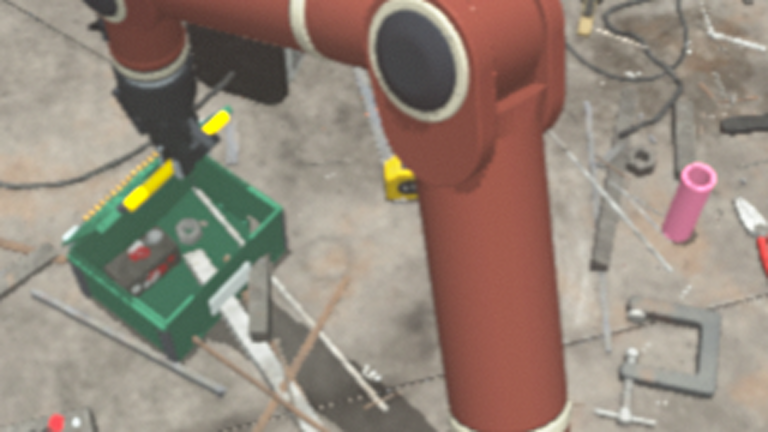

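The top view shows the lid held half open by the bar at (175,165). It is steady at about 53–54 degrees, and the tube and stub are still nested. The bystanders are undisturbed. Handing in.

```bash
python3 -c "
from bench import r
print(r.finish_job())"
```

```text
the job is handed in; nothing more can be done
None
```

The job is handed in with the tube let go upright inside the stub (about 4 mm off centre) and the lid, after being raised to about 65°, brought back and held still by its bar at about 53–54°; the arm never went near the tape, offcut or nut, and no verdict came back.

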